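# Find the heavy side of the shaker's rotor and hold it down

## Robot

A 7-joint arm with a two-finger parallel gripper is mounted at the origin on the work surface. World frame = base frame: x ahead of the robot, y to its left, z up, the work surface at z = 0. Lengths are in m, angles in rad, forces in N, time in s.
With the tool pointing down it reaches from about 0.4 to 0.85 m from the base axis. Payload 10.4 kg.
Tool frame: the origin (TCP) lies between the finger pads; the fingertips stand 11 mm ahead of it and the grasp point (between the pads) lies 8 mm behind it; z points along the fingers, y is the direction in which the jaws open and shut (so a half turn about z gives the same grasp; the last joint's range is limited). The gripper opens to 87 mm and grips with 3 to 60 N. Pads are 19 mm wide; open, the fingers measure 117 mm over their backs; the gripper's body (75 mm by 190 mm) begins 51 mm behind the grasp point.
Start: joints at [-1.213, 0.332, -0.065, 1.46, 0.022, 1.35, -0.088], TCP at [0.232, 0.58, 0.234] pointing down, gripper open.
Joint ranges: [-2.6, 2.6], [-0.5, 2.12], [-1.47, 1.34], [0.16, 2.42], [-1.27, 4.41], [0.06, 2.06], [-2.6, 2.6]. Speed limits (rad/s): [2.22, 2.22, 2.79, 2.79, 3.14, 3.14, 3.14].

## Interface

Orientations are given as a unit quaternion [x, y, z, w].
In Python, from bench import r, eyes gives the robot as it stands.
- The arm moves only by the shell command python3 -m inch 'ROWS' [FORCE]. ROWS is a JSON object of lists of equal length, an entry for each row: "translation": the shift along the world's x, y, z scaled (see below), a list of three; "rot": the turn, a rotation vector about the world's x, y, z scaled (see below), a list of three; "jaw": the finger opening in mm, from 0 to 87. In form: {"translation": [[tx, ty, tz], ...], "rot": [[ax, ay, az], ...], "jaw": [jaw, ...]}. A call has 1 to 20 rows; each row is the pose to reach, as a shift and turn from the pose measured when the call began; what a row does not reach only later rows make up. The controller multiplies each number of a shift by 100 mm and each number of a turn by 60 degrees. A row lasts 1/10 s, in which the tool goes at most 50 mm and 8.59 degrees, less where a joint would pass 70% of its speed; a pose out of reach is approached as far as the arm can. A call with a number of a shift or a turn outside -1 to 1 is refused whole. A call with a gripper value outside its range is refused whole. The fingers move at their own pace and stop on an object; FORCE is the grip in N (left out, the last holds). Time passes only in rows, so rows that repeat a pose let the fingers close. It gives the time, the measured TCP pose, the force and the opening at its end, in the units of the state.
- r.read_state(): the state, without advancing time (a new reading comes with each control period).
- eyes.camera(name): name is "scene" or "top" or "wrist"; returns the picture (384x512x3 uint8, blue, green, red); there is no depth.
- eyes.calibration(name): a dict with "fx", "fy", "cx", "cy" (pixels), "distortion" ([k1, k2, p1, p2, k3] as OpenCV has them; the pictures are not rectified), "R" (3x3) and "t" (3): a world point X has camera coordinates R X + t; the wrist camera has in their place "hand_eye" (4x4, takes a point from camera to tool coordinates, whose origin is the TCP and whose axes are the flange's). Camera axes: x right, y down, z forward; pixel columns grow to the right and rows downward; lengths in m; the calibration is good to about 2 mm. A picture is of the moment at which its call begins: read the wrist's pose just before it. calibration takes no time and is no camera call.
- r.close_job(): hands the job in, once; it reports no verdict.
The state is a dict: "time": time; "joint_positions": joint angles; "joint_vel": joint speeds; "joint_torque": joint torques, N m; "ee_pos": TCP position; "eef_rot": TCP orientation; "ft_force": force on the tool from outside, world axes, zero at the start; "torque": the same for the moment, N m; "width": finger opening in m.
Only numpy, scipy, OpenCV 4.12 (cv2) and the standard library are available. Lean on these libraries where they do the work, as an engineer would, in place of code of your own. Each camera call takes 0.05 s, during which the arm holds its last target. There are 200 camera calls.

## Task

The grey rotor on the bearing stand comes from the sieve shaker and has a lead slug sealed somewhere behind its plain cover, at an angle to the crank that nobody knows. Take hold of the black crank handle, turn the rotor to feel where its heavy side is, then bring the heavy side straight down (15 degrees off is the most allowed) and keep it there at rest: finish still gripping the handle. Leave the coal, the geode, the funnel and the green box where they are.

Things in the scene. Friction and masses are not known exactly. Their poses are not given: they have to be found in the camera images.
- axle (a point): point on the rotor's level turning axis, 170 mm above the bench: centre of the circle, of 60 mm radius, that the handle's middle runs on. Fixed on the bearing stand, which never moves. Its x axis points along the turning axis from the handle towards the rotor (away from the robot), z up, y left as seen from the handle's side
- hub (a point): middle of the rotor: a plain grey disc, 180 mm across and 42 mm thick, on the turning axis 107 mm beyond axle. Before it, from 60 mm beyond axle, turns the crank arm (steel bar, 12 x 24 x 144 mm) with a 34 mm round boss opposite the handle, 9 mm thick on the robot's side, that balances the crank: only the slug is out of balance
- post (a point): top of the blue bearing pedestal behind the rotor, 212 mm high, 60 mm wide, 170 mm beyond axle; its dark steel foot (12 mm thick, 150 mm wide) begins 75 mm beyond axle. All fixed
- wheel (a joint): angle t of rotor and crank, rad: 0 with the handle straight up, growing clockwise as seen from the robot's side, no stops. The handle's middle is at axle + 60 mm * (-sin t along the axle's y, cos t along its z). Dry friction in the bearing (about 0.5 N m, that is 8 N at the handle, alike both ways) keeps the rotor wherever it is left
- grip (a point): middle of the black crank handle: round sleeve, 26 mm across, 60 mm long, level along the axle's x axis, on a 12 mm pin that ends 4 mm beyond it. It spins freely on the pin, so a hand can keep its direction while it goes round; its own turn about x means nothing. The hidden slug (0.5 to 0.8 kg, 55 mm off the axis) adds 5 to 7 N here when level: against you when rising, with you when sinking
- coal_mid (a point): middle of a chunk of black coal, about 70 x 50 x 60 mm, loose on the bench: to be left alone
- geode_mid (a point): middle of a half geode, milky quartz face up, 88 mm across and 45 mm high, loose: to be left alone
- funnel_mid (a point): middle of a tin funnel standing on its wide rim, 90 mm across and 85 mm high, loose: to be left alone
- box_mid (a point): middle of a green plastic specimen box with lid, 94 x 69 x 42 mm, loose: to be left alone

How it is judged:
By the outcome, as a careful person would: the job done as asked, in the order asked, and still so for the second after the job is handed in, while the arm keeps its last pose, push and grip.
It also fails if it takes over 72 s, if anything falls off the work surface, if the arm or the gripper's body presses on something with over 40 N, if the wrist force passes 120 N, or if a joint passes its speed limit or range.

## Working session

There is one attempt and no reset: what is moved stays moved. The work goes in short steps, Python scripts to look and compute and a shell command to move; the robot and the scene stay as the last step left them, time stands still between calls to the robot, and variables do not carry over. Pictures are saved under pics/ and viewed, about 8 in all and at most 12, crops included, and the job is handed in when it is done.

```bash
mkdir -p pics; ls; python3 - <<'E'
from bench import r,eyes
import cv2,numpy as np
np.set_printoptions(precision=4,suppress=True)
s=r.read_state(); print(s)
for n in("scene","top"):
    im=eyes.camera(n); cv2.imwrite(f"pics/{n}0.png",im); print(n,eyes.calibration(n))
print(eyes.calibration("wrist"))
a=cv2.imread("pics/scene0.png");b=cv2.imread("pics/top0.png")
cv2.imwrite("pics/both0.png",cv2.resize(np.vstack([a,b]),None,fx=.78,fy=.78))
E
```

```text
pics
{'time': 0.0, 'joint_positions': array([-1.2126,  0.3329, -0.0647,  1.4609,  0.0216,  1.3499, -0.0885]), 'joint_vel': array([ 0.0004, -0.0001, -0.0016, -0.0015, -0.0006,  0.0025, -0.0002]), 'joint_torque': array([  0.0002, -62.3255,   0.0248, -38.9908,  -0.0614,   0.0396,
         0.0001]), 'ee_pos': array([0.2322, 0.5799, 0.2328]), 'eef_rot': array([ 0.1893,  0.9819, -0.0007, -0.0001]), 'ft_force': array([-0.2013,  0.2329,  0.3307]), 'torque': array([-0.0007,  0.0578,  0.0154]), 'width': 0.08697543428226186}
scene {'fx': 396.3220247333014, 'fy': 396.3220247333014, 'cx': 253.99988106807936, 'cy': 191.8122704006475, 'distortion': array([-0.128,  0.   ,  0.   ,  0.   ,  0.   ]), 'R': array([[ 0.3398,  0.9404, -0.0131],
       [ 0.5492, -0.2097, -0.8089],
       [-0.7635,  0.2677, -0.5878]]), 't': array([-0.222 , -0.1738,  1.4908])}
top {'fx': 368.2985396236692, 'fy': 368.2985396236692, 'cx': 252.4052688150075, 'cy': 190.98845333099297, 'distortion': array([-0.1123,  0.    ,  0.    ,  0.    ,  0.    ]), 'R': array([[ 0.0192, -0.9998, -0.001 ],
       [-0.9773, -0.0185, -0.2108],
       [ 0.2108,  0.005 , -0.9775]]), 't': array([0.0396, 0.6216, 1.0071])}
{'fx': 326.4612087289808, 'fy': 326.4612087289808, 'cx': 256.2880321447732, 'cy': 197.00895484665156, 'distortion': array([-0.0174,  0.    ,  0.    ,  0.    ,  0.    ]), 'hand_eye': array([[-0.    , -0.9591, -0.2832,  0.0771],
       [ 1.    ,  0.0001, -0.0007,  0.0004],
       [ 0.0007, -0.2832,  0.9591, -0.1518],
       [ 0.    ,  0.    ,  0.    ,  1.    ]])}
```

View pics/scene0.png

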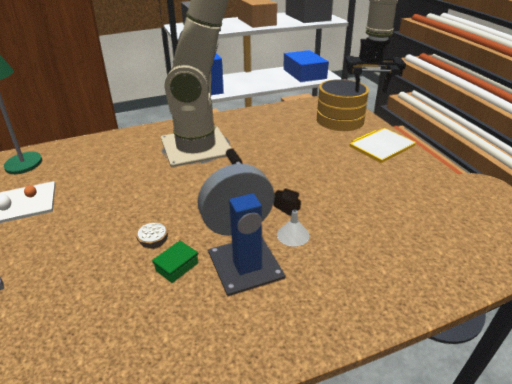

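View pics/top0.png

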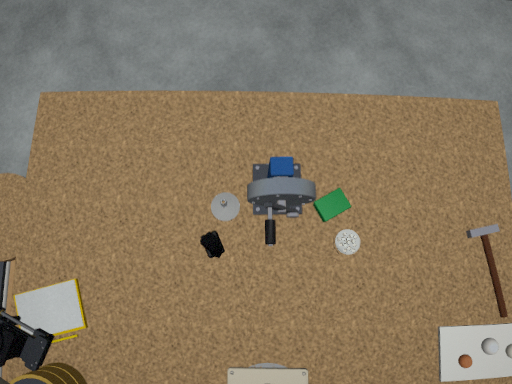

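The scene view shows the rotor from behind: blue post at (246,235), black handle tip at (234,157). In the top view the handle is at (270,232), the post top at (282,166), and coal, funnel, geode and box are at (212,244), (225,206), (347,242) and (332,204).

```bash
cat > h.py <<'E'
from bench import r,eyes
import cv2,numpy as np
np.set_printoptions(precision=4,suppress=True)
def ray(n,uv):
    c=eyes.calibration(n);K=np.array([[c['fx'],0,c['cx']],[0,c['fy'],c['cy']],[0,0,1]])
    p=cv2.undistortPoints(np.array([[uv]],float),K,c['distortion'])[0,0]
    R=np.array(c['R']);return -R.T@c['t'],R.T@np.array([p[0],p[1],1])
def onz(n,uv,z):
    o,d=ray(n,uv);return o+d*(z-o[2])/d[2]
def proj(n,X):
    c=eyes.calibration(n);K=np.array([[c['fx'],0,c['cx']],[0,c['fy'],c['cy']],[0,0,1]])
    return cv2.projectPoints(np.atleast_2d(X).astype(float),cv2.Rodrigues(np.array(c['R']))[0],np.array(c['t']),K,c['distortion'])[0][:,0]
def tri(a,b):
    (o1,d1),(o2,d2)=a,b
    k=np.linalg.lstsq(np.c_[d1,-d2],o2-o1,rcond=None)[0];p,q=o1+k[0]*d1,o2+k[1]*d2
    return (p+q)/2,np.linalg.norm(p-q)
def blobs(m,amin=20):
    n,_,st,ce=cv2.connectedComponentsWithStats(m.astype(np.uint8));return [(st[i],ce[i]) for i in range(1,n) if st[i][4]>=amin]
E
python3 - <<'E'
from h import *
b=cv2.imread("pics/top0.png");a=cv2.imread("pics/scene0.png")
for n,im in(("top",b),("scene",a)):
    hsv=cv2.cvtColor(im,cv2.COLOR_BGR2HSV);H,S,V=cv2.split(hsv)
    for nm,m in(("blue",(H>100)&(H<130)&(S>150)),("black",(V<45)),("green",(H>50)&(H<75)&(S>150))):
        for st,ce in blobs(m):
            if 140<ce[0]<380 and 130<ce[1]<300: 
                mm=np.zeros(m.shape,bool);mm[st[1]:st[1]+st[3],st[0]:st[0]+st[2]]=m[st[1]:st[1]+st[3],st[0]:st[0]+st[2]]
                print(n,nm,st,ce,cv2.minAreaRect(np.argwhere(mm)[:,::-1].astype(np.float32)))
cr=np.hstack([cv2.resize(b[145:260,195:330],None,fx=3,fy=3,interpolation=2),cv2.resize(a[140:255,190:305],None,fx=3,fy=3,interpolation=2)])
cv2.imwrite("pics/crop1.png",cr)
E
```

```text
top blue [268 157  26  21 455] [280.6615 166.6242] ((280.18017578125, 166.64434814453125), (19.633625030517578, 25.237028121948242), 87.51044464111328)
top black [265 220  10  24 171] [269.6433 231.807 ] ((269.5, 231.5), (23.0, 9.0), 90.0)
top black [201 231  23  27 397] [212.1788 244.1411] ((211.76724243164062, 244.95689392089844), (25.99867820739746, 18.251596450805664), 66.80140686035156)
top green [314 188  37  33 650] [331.7092 204.4385] ((331.4730529785156, 204.60409545898438), (21.903270721435547, 31.13103675842285), 59.534454345703125)
scene blue [230 194  31  21 432] [244.6389 203.3912] ((245.1297607421875, 203.8216552734375), (18.5075626373291, 29.32096290588379), 81.02737426757812)
scene blue [237 235  10  10  29] [241.8621 240.4483] ((241.5, 239.5), (9.0, 9.0), 90.0)
scene blue [245 235  10  12  27] [250.5926 239.7778] ((249.5, 240.5), (11.0, 9.0), 90.0)
scene black [227 150  14  14 100] [232.4  156.24] ((232.74002075195312, 156.8200225830078), (15.40000057220459, 7.800000190734863), 53.13010025024414)
scene black [274 190  26  25 443] [286.3589 200.9255] ((286.5500183105469, 201.35000610351562), (26.56313133239746, 21.81971549987793), 18.434947967529297)
scene green [ 153  241   44   41 1053] [175.1909 260.7683] ((175.77696228027344, 260.2100524902344), (28.83931541442871, 42.07004165649414), 52.4314079284668)
```

View pics/crop1.png

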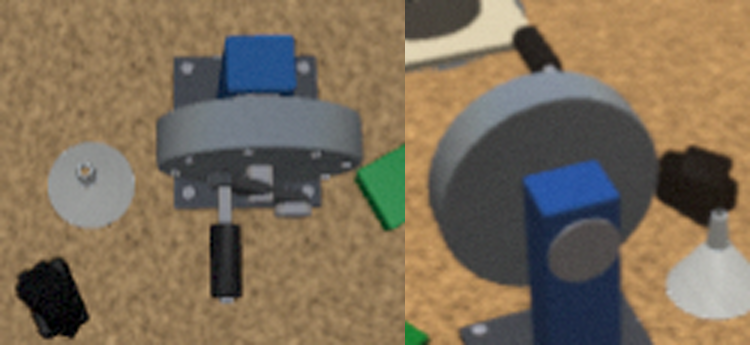

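The crop shows the whole handle in both views: centre about (226,261) in the left half, and up and slightly to the left of the axis. The foot's screws are at (187,67), (303,67), (188,192) and (308,193).

```bash
python3 - <<'E'
from h import *
T=lambda p:(p[0]/3+195-.33,p[1]/3+145-.33)
print("corners");C=[onz("top",T(p),.012) for p in((175,57),(317,57),(174,208),(322,208))];print(np.array(C))
S=[onz("top",T(p),.014) for p in((187,67),(303,67),(188,192),(308,193))];print(np.array(S))
print("posttop",np.array([onz("top",T(p),.212) for p in((227,36),(294,37),(223,88),(295,92))]))
h,e=tri(ray("top",(269.8,231.8)),ray("scene",(232.6,156.2)));print("handle",h,e)
ends=[onz("top",T(p),h[2]) for p in((226,226),(226,297))];print("ends",ends)
for n,t in(("coal",(212.2,244.1)),("box",(331.7,204.4)),("funnel",(225,206)),("geode",(347.5,242))):print(n,onz("top",t,.03))
E
```

```text
corners
[[ 0.7196  0.0515  0.012 ]
 [ 0.7225 -0.0963  0.012 ]
 [ 0.5612  0.0495  0.012 ]
 [ 0.5639 -0.1     0.012 ]]
[[ 0.7084  0.0389  0.014 ]
 [ 0.7108 -0.0814  0.014 ]
 [ 0.5775  0.0357  0.014 ]
 [ 0.5787 -0.0857  0.014 ]]
posttop [[ 0.6802  0.0064  0.212 ]
 [ 0.6805 -0.051   0.212 ]
 [ 0.6342  0.0094  0.212 ]
 [ 0.6319 -0.0515  0.212 ]]
handle [0.4864 0.0065 0.2238] 3.56498133168126e-05
ends [array([0.5152, 0.0063, 0.2238]), array([0.4578, 0.0057, 0.2238])]
coal [0.4669 0.1665 0.03  ]
box [ 0.5918 -0.1876  0.03  ]
funnel [0.5811 0.1327 0.03  ]
geode [ 0.4797 -0.2323  0.03  ]
```

Foot front edge and post agree: axle ≈ (0.487, -0.0245, 0.170), yaw about 1°. The handle at (0.486, 0.006, 0.224) gives a radius of 62 mm (60 given), t ≈ -30°. I'll grip from above, with the jaws opening along y.

```bash

python3 -m inch '{"translation":[[0,0,0.5],[0,0,1],[0,0,1],[0,0,1]],"rot":[[0,0,0.12],[0,0,0.24],[0,0,0.363],[0,0,0.363]],"jaw":[87,87,87,87]}' 30
python3 -m inch '{"translation":[[0.2,-0.48,0],[0.41,-0.96,0],[0.41,-0.96,0],[0.41,-0.96,0]],"rot":[[0,0,0],[0,0,0],[0,0,0],[0,0,0]],"jaw":[87,87,87,87]}'
python3 -m inch '{"translation":[[0.2,-0.48,0],[0.41,-0.96,0],[0.41,-0.96,0],[0.41,-0.96,0]],"rot":[[0,0,0],[0,0,0],[0,0,0],[0,0,0]],"jaw":[87,87,87,87]}'
```

```text
time: 0.5
ee_pos: [0.2323, 0.5802, 0.3337]
eef_rot: [-0.001, 1.0, 0.0, 0.0]
ft_force: [-0.0, -0.7, -0.9]
width: 0.0873
time: 0.9
ee_pos: [0.2741, 0.4827, 0.3327]
eef_rot: [0.002, 1.0, -0.001, -0.0]
ft_force: [0.4, 0.7, 0.0]
width: 0.0871
time: 1.3
ee_pos: [0.3151, 0.3864, 0.3322]
eef_rot: [0.004, 1.0, -0.001, -0.0]
ft_force: [-0.2, 0.8, 0.9]
width: 0.0872
```

```bash

python3 -m inch '{"translation":[[0.2,-0.48,0],[0.41,-0.95,0],[0.41,-0.95,0],[0.41,-0.95,0]],"rot":[[0,0,0],[0,0,0],[0,0,0],[0,0,0]],"jaw":[87,87,87,87]}'
python3 -m inch '{"translation":[[0.2,-0.48,0],[0.41,-0.95,0],[0.41,-0.95,0],[0.41,-0.95,0]],"rot":[[0,0,0],[0,0,0],[0,0,0],[0,0,0]],"jaw":[87,87,87,87]}'
python3 -m inch '{"translation":[[0.2,-0.48,0],[0.41,-0.95,0],[0.41,-0.95,0],[0.41,-0.95,0]],"rot":[[0,0,0],[0,0,0],[0,0,0],[0,0,0]],"jaw":[87,87,87,87]}'
python3 -m inch '{"translation":[[0.2,-0.48,0],[0.41,-0.95,0],[0.41,-0.95,0],[0.41,-0.95,0]],"rot":[[0,0,0],[0,0,0],[0,0,0],[0,0,0]],"jaw":[87,87,87,87]}'
python3 - <<'E'
from h import *
from scipy.spatial.transform import Rotation as Ro
s=r.read_state();im=eyes.camera("wrist");cv2.imwrite("pics/w1.png",im)
c=eyes.calibration("wrist");T=np.eye(4);T[:3,:3]=Ro.from_quat(s['eef_rot']).as_matrix();T[:3,3]=s['ee_pos']
W=np.linalg.inv(T@c['hand_eye']);K=np.array([[c['fx'],0,c['cx']],[0,c['fy'],c['cy']],[0,0,1]])
P=np.array([[.457,.006,.223],[.487,.006,.223],[.517,.006,.223],s['ee_pos']])
print(s['ee_pos'],s['eef_rot'],cv2.projectPoints(P,cv2.Rodrigues(W[:3,:3])[0],W[:3,3],K,c['distortion'])[0][:,0])
E
```

```text
time: 1.7
ee_pos: [0.3557, 0.2924, 0.3318]
eef_rot: [0.004, 1.0, -0.001, -0.001]
ft_force: [-1.1, -0.0, -0.1]
width: 0.0866
time: 2.1
ee_pos: [0.3964, 0.1991, 0.3315]
eef_rot: [0.004, 1.0, -0.001, -0.001]
ft_force: [0.1, 0.6, -0.0]
width: 0.0869
time: 2.5
ee_pos: [0.4374, 0.1061, 0.3313]
eef_rot: [0.003, 1.0, -0.001, -0.001]
ft_force: [-0.7, 0.3, -0.3]
width: 0.087
time: 2.9
ee_pos: [0.4786, 0.0134, 0.3309]
eef_rot: [0.002, 1.0, -0.001, -0.002]
ft_force: [0.1, 0.5, -0.8]
width: 0.0868
[0.4786 0.0134 0.3309] [ 0.002   1.     -0.001  -0.0016] [[247.4384 172.3941]
 [247.8536 207.537 ]
 [248.2471 240.5754]
 [256.1686 257.2345]]
```

View pics/w1.png

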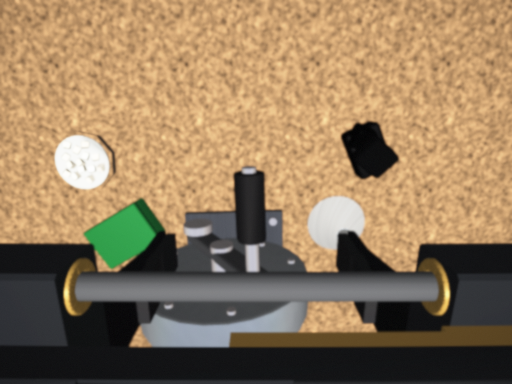

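The wrist view shows the handle at (250,172)–(251,243), as predicted, so the measurement holds. Next I'll descend and close.

```bash

python3 -m inch '{"translation":[[0.01,-0.07,-0.3],[0.01,-0.07,-0.6],[0.01,-0.07,-0.9],[0.01,-0.07,-0.9]],"rot":[[0,0,0],[0,0,0],[0,0,0],[0,0,0]],"jaw":[87,87,87,87]}'
python3 -m inch '{"translation":[[0,0,-0.13],[0,0,-0.26],[0,0,-0.26]],"rot":[[0,0,0],[0,0,0],[0,0,0]],"jaw":[87,87,87]}'
python3 -m inch '{"translation":[[0,0,0],[0,0,0],[0,0,0],[0,0,0],[0,0,0],[0,0,0],[0,0,0],[0,0,0],[0,0,0],[0,0,0]],"rot":[[0,0,0],[0,0,0],[0,0,0],[0,0,0],[0,0,0],[0,0,0],[0,0,0],[0,0,0],[0,0,0],[0,0,0]],"jaw":[60,50,40,30,20,20,20,20,20,20]}' 40
```

```text
time: 3.35
ee_pos: [0.477, 0.0099, 0.2376]
eef_rot: [-0.001, 1.0, -0.001, -0.005]
ft_force: [-0.7, -0.1, -0.2]
width: 0.0867
time: 3.65
ee_pos: [0.4764, 0.0106, 0.2104]
eef_rot: [-0.002, 1.0, -0.002, -0.006]
ft_force: [-0.6, 0.4, -0.4]
width: 0.087
time: 4.65
ee_pos: [0.4764, 0.0081, 0.2102]
eef_rot: [-0.001, 1.0, -0.003, -0.006]
ft_force: [0.1, -9.1, -0.9]
width: 0.0243
```

```bash
cat > g.py <<'E'
# log point: angle, tangential & radial force; and suggested rows going in direction d (deg/row) 
import sys,json
from h import *
AY,AZ,OFF=-.0245,.170,.0106
s=r.read_state();p=s['ee_pos'];f=s['ft_force']
y,z=p[1]-AY,p[2]+OFF-AZ;t=np.arctan2(-y,z)
tan=np.array([0,-np.cos(t),-np.sin(t)]);rad=np.array([0,-np.sin(t),np.cos(t)])
d=float(sys.argv[1]);n=int(sys.argv[2])
print("t %.1f R %.1f Ftan %.1f Frad %.1f Fx %.1f x %.4f time %.2f w %.4f"%(np.degrees(t),1e3*np.hypot(y,z),f@tan,f@rad,f[0],p[0],s['time'],s['width']))
open("log.txt","a").write(json.dumps([float(t),float(d),*map(float,p),*map(float,f),s['time']])+"\n")
for k in range(1,n+1):
    a=t+np.radians(d*k);print("[0,%.2f,%.2f]"%(.6*(np.sin(t)-np.sin(a)),.6*(np.cos(a)-np.cos(t))),end=",")
print()
E
python3 -m inch '{"translation":[[0,-0.05,0.03],[0,-0.11,0.05],[0,-0.17,0.07],[0,-0.24,0.08]],"rot":[[0,0,0],[0,0,0],[0,0,0],[0,0,0]],"jaw":[20,20,20,20]}' 50
python3 g.py 6 12
```

```text
time: 5.05
ee_pos: [0.477, -0.0143, 0.2193]
eef_rot: [-0.002, 1.0, -0.002, -0.005]
ft_force: [-0.9, 6.2, 8.4]
width: 0.0244
t -9.7 R 60.7 Ftan -4.7 Frad 9.3 Fx -0.9 x 0.4770 time 5.05 w 0.0244
[0,-0.06,0.01],[0,-0.13,0.01],[0,-0.19,0.00],[0,-0.25,-0.01],[0,-0.31,-0.03],[0,-0.37,-0.05],[0,-0.42,-0.08],[0,-0.47,-0.12],[0,-0.52,-0.16],[0,-0.56,-0.21],[0,-0.60,-0.26],[0,-0.63,-0.31],
```

```bash

python3 -m inch '{"translation":[[0,-0.06,0.01],[0,-0.13,0.01],[0,-0.19,0],[0,-0.25,-0.01],[0,-0.31,-0.03]],"rot":[[0,0,0],[0,0,0],[0,0,0],[0,0,0],[0,0,0]],"jaw":[20,20,20,20,20]}' >/dev/null
python3 g.py 6 6
python3 -m inch '{"translation":[[0,-0.06,-0.02],[0,-0.11,-0.05],[0,-0.17,-0.085],[0,-0.22,-0.125],[0,-0.26,-0.17]],"rot":[[0,0,0],[0,0,0],[0,0,0],[0,0,0],[0,0,0]],"jaw":[20,20,20,20,20]}' >/dev/null
python3 g.py 6 12; python3 -c "
import numpy as np
for t0 in (44,74,104,134,164,194,224,254,284,314,344):
    t=np.radians(t0);print(t0,['[0,%.2f,%.2f]'%(.6*(np.sin(t)-np.sin(a)),.6*(np.cos(a)-np.cos(t))) for a in t+np.radians(6*np.arange(1,6))])
"
```

```text
t 20.5 R 61.5 Ftan -2.3 Frad 3.4 Fx 3.3 x 0.4779 time 5.55 w 0.0243
[0,-0.06,-0.03],[0,-0.11,-0.06],[0,-0.16,-0.09],[0,-0.21,-0.13],[0,-0.25,-0.18],[0,-0.29,-0.23],
t 49.5 R 61.8 Ftan -2.3 Frad -7.0 Fx 6.8 x 0.4785 time 6.05 w 0.0248
[0,-0.04,-0.05],[0,-0.07,-0.10],[0,-0.10,-0.16],[0,-0.12,-0.22],[0,-0.13,-0.28],[0,-0.14,-0.34],[0,-0.14,-0.41],[0,-0.14,-0.47],[0,-0.13,-0.53],[0,-0.11,-0.59],[0,-0.09,-0.65],[0,-0.06,-0.70],
44 ['[0,-0.04,-0.05]', '[0,-0.08,-0.10]', '[0,-0.11,-0.15]', '[0,-0.14,-0.21]', '[0,-0.16,-0.27]']
74 ['[0,-0.01,-0.06]', '[0,-0.02,-0.12]', '[0,-0.02,-0.19]', '[0,-0.02,-0.25]', '[0,-0.01,-0.31]']
104 ['[0,0.02,-0.06]', '[0,0.04,-0.12]', '[0,0.07,-0.17]', '[0,0.11,-0.22]', '[0,0.15,-0.27]']
134 ['[0,0.05,-0.04]', '[0,0.10,-0.08]', '[0,0.15,-0.11]', '[0,0.21,-0.14]', '[0,0.27,-0.16]']
164 ['[0,0.06,-0.01]', '[0,0.12,-0.02]', '[0,0.19,-0.02]', '[0,0.25,-0.02]', '[0,0.31,-0.01]']
194 ['[0,0.06,0.02]', '[0,0.12,0.04]', '[0,0.17,0.07]', '[0,0.22,0.11]', '[0,0.27,0.15]']
224 ['[0,0.04,0.05]', '[0,0.08,0.10]', '[0,0.11,0.15]', '[0,0.14,0.21]', '[0,0.16,0.27]']
254 ['[0,0.01,0.06]', '[0,0.02,0.12]', '[0,0.02,0.19]', '[0,0.02,0.25]', '[0,0.01,0.31]']
284 ['[0,-0.02,0.06]', '[0,-0.04,0.12]', '[0,-0.07,0.17]', '[0,-0.11,0.22]', '[0,-0.15,0.27]']
314 ['[0,-0.05,0.04]', '[0,-0.10,0.08]', '[0,-0.15,0.11]', '[0,-0.21,0.14]', '[0,-0.27,0.16]']
344 ['[0,-0.06,0.01]', '[0,-0.12,0.02]', '[0,-0.19,0.02]', '[0,-0.25,0.02]', '[0,-0.31,0.01]']
```

```bash

python3 -m inch '{"translation":[[0,-0.04,-0.05],[0,-0.07,-0.10],[0,-0.10,-0.16],[0,-0.12,-0.22],[0,-0.13,-0.28]],"rot":[[0,0,0],[0,0,0],[0,0,0],[0,0,0],[0,0,0]],"jaw":[20,20,20,20,20]}' >/dev/null
python3 g.py 6 0
python3 -m inch '{"translation":[[0,-0.01,-0.06],[0,-0.01,-0.125],[0,0,-0.19],[0,0.01,-0.25],[0,0.03,-0.31]],"rot":[[0,0,0],[0,0,0],[0,0,0],[0,0,0],[0,0,0]],"jaw":[20,20,20,20,20]}' >/dev/null
python3 g.py 6 0
python3 -m inch '{"translation":[[0,0.025,-0.06],[0,0.055,-0.11],[0,0.09,-0.165],[0,0.13,-0.21],[0,0.18,-0.255]],"rot":[[0,0,0],[0,0,0],[0,0,0],[0,0,0],[0,0,0]],"jaw":[20,20,20,20,20]}' >/dev/null
python3 g.py 6 6
```

```text
t 78.6 R 61.5 Ftan -4.9 Frad -2.5 Fx 3.5 x 0.4789 time 6.55 w 0.0247

t 108.2 R 60.9 Ftan -6.4 Frad -4.1 Fx 0.4 x 0.4790 time 7.05 w 0.0249

t 137.5 R 60.2 Ftan -10.7 Frad -12.3 Fx -5.3 x 0.4785 time 7.55 w 0.0245
[0,0.05,-0.04],[0,0.10,-0.07],[0,0.16,-0.10],[0,0.22,-0.13],[0,0.28,-0.14],[0,0.34,-0.15],
```

```bash

python3 -m inch '{"translation":[[0,0.05,-0.04],[0,0.10,-0.07],[0,0.16,-0.10],[0,0.22,-0.13],[0,0.28,-0.14]],"rot":[[0,0,0],[0,0,0],[0,0,0],[0,0,0],[0,0,0]],"jaw":[20,20,20,20,20]}' >/dev/null
python3 g.py 6 0
python3 -m inch '{"translation":[[0,0.06,-0.01],[0,0.125,-0.01],[0,0.19,-0.01],[0,0.25,0],[0,0.31,0.015]],"rot":[[0,0,0],[0,0,0],[0,0,0],[0,0,0],[0,0,0]],"jaw":[20,20,20,20,20]}' >/dev/null
python3 g.py 6 0
python3 -m inch '{"translation":[[0,0.06,0.02],[0,0.115,0.05],[0,0.17,0.085],[0,0.215,0.125],[0,0.26,0.17]],"rot":[[0,0,0],[0,0,0],[0,0,0],[0,0,0],[0,0,0]],"jaw":[20,20,20,20,20]}' >/dev/null
python3 g.py 6 6
```

```text
t 165.6 R 59.5 Ftan -12.9 Frad -19.7 Fx -8.3 x 0.4779 time 8.05 w 0.0242

t -168.3 R 58.6 Ftan -14.2 Frad 4.2 Fx 3.6 x 0.4769 time 8.55 w 0.0248

t -138.5 R 57.8 Ftan -14.5 Frad 28.5 Fx 14.5 x 0.4760 time 9.05 w 0.0246
[0,0.04,0.04],[0,0.08,0.09],[0,0.12,0.14],[0,0.15,0.20],[0,0.17,0.26],[0,0.19,0.32],
```

```bash
sed -i 's/AY,AZ,OFF=.*/AY,AZ,OFF=-.0260,.170,.0093/' g.py
python3 -m inch '{"translation":[[0,0.04,0.04],[0,0.08,0.09],[0,0.12,0.14],[0,0.15,0.20],[0,0.17,0.26]],"rot":[[0,0,0],[0,0,0],[0,0,0],[0,0,0],[0,0,0]],"jaw":[20,20,20,20,20]}' >/dev/null
python3 g.py 6 0
python3 -m inch '{"translation":[[0,0.015,0.06],[0,0.025,0.12],[0,0.03,0.185],[0,0.025,0.25],[0,0.015,0.31]],"rot":[[0,0,0],[0,0,0],[0,0,0],[0,0,0],[0,0,0]],"jaw":[20,20,20,20,20]}' >/dev/null
python3 g.py 6 0
python3 -m inch '{"translation":[[0,-0.015,0.06],[0,-0.04,0.12],[0,-0.065,0.175],[0,-0.10,0.23],[0,-0.14,0.275]],"rot":[[0,0,0],[0,0,0],[0,0,0],[0,0,0],[0,0,0]],"jaw":[20,20,20,20,20]}' >/dev/null
python3 g.py 6 6
```

```text
t -109.8 R 60.0 Ftan -13.8 Frad 8.4 Fx 10.1 x 0.4756 time 9.55 w 0.0246

t -80.9 R 60.0 Ftan -12.3 Frad 6.8 Fx 8.0 x 0.4756 time 10.05 w 0.0244

t -52.2 R 59.8 Ftan -7.7 Frad 10.1 Fx 5.5 x 0.4759 time 10.55 w 0.0242
[0,-0.04,0.05],[0,-0.09,0.09],[0,-0.14,0.13],[0,-0.19,0.16],[0,-0.25,0.19],[0,-0.31,0.21],
```

```bash
cat > fit.py <<'E'
import json,numpy as np
L=np.array([json.loads(l) for l in open('log.txt')])
t=np.arctan2(-(L[:,3]+.0260),L[:,4]+.0093-.170);d=np.sign(L[:,1])
F=-L[:,6]*np.cos(t)-L[:,7]*np.sin(t)
# force on tool: F = -fr*d + A sin(t+phi) (slug angle t+phi cw from up), + gravity-like bias
for nm,k in(("fwd",d>0),("rev",d<0),("all",d!=0)):
    if k.sum()<4: continue
    c=[d[k],np.sin(t[k]),np.cos(t[k])]
    q,*_=np.linalg.lstsq(np.array(c).T,F[k],rcond=None);A=np.hypot(q[1],q[2]);phi=np.arctan2(q[2],q[1])
    print(nm,"fr %.1f A %.1f phi %.1f -> heavy down at t=%.1f"%(-q[0],A,np.degrees(phi),(180-np.degrees(phi))),(F[k]-np.array(c).T@q).round(1))
E
python3 fit.py
```

```text
fwd fr 8.6 A 6.3 phi 53.9 -> heavy down at t=126.1 [-0.1  0.3  0.2 -0.8  0.5 -0.3  0.3  0.   0.2 -0.  -0.9  0.7]
all fr 8.6 A 6.3 phi 53.9 -> heavy down at t=126.1 [-0.1  0.3  0.2 -0.8  0.5 -0.3  0.3  0.   0.2 -0.  -0.9  0.7]
```

```bash

python3 -m inch '{"translation":[[0,0.035,-0.05],[0,0.065,-0.105],[0,0.09,-0.165],[0,0.11,-0.225],[0,0.12,-0.285]],"rot":[[0,0,0],[0,0,0],[0,0,0],[0,0,0],[0,0,0]],"jaw":[20,20,20,20,20]}' >/dev/null
python3 g.py -6 0
python3 -m inch '{"translation":[[0,0.005,-0.06],[0,0.005,-0.125],[0,-0.005,-0.19],[0,-0.02,-0.25],[0,-0.04,-0.31]],"rot":[[0,0,0],[0,0,0],[0,0,0],[0,0,0],[0,0,0]],"jaw":[20,20,20,20,20]}' >/dev/null
python3 g.py -6 0
python3 -m inch '{"translation":[[0,-0.025,-0.055],[0,-0.06,-0.11],[0,-0.095,-0.16],[0,-0.14,-0.205],[0,-0.185,-0.25]],"rot":[[0,0,0],[0,0,0],[0,0,0],[0,0,0],[0,0,0]],"jaw":[20,20,20,20,20]}' >/dev/null
python3 g.py -6 6
```

```text
t -82.5 R 60.0 Ftan 5.7 Frad 4.3 Fx -0.7 x 0.4757 time 11.05 w 0.0243

t -113.2 R 60.1 Ftan 3.6 Frad 0.6 Fx 2.7 x 0.4758 time 11.55 w 0.0245

t -143.7 R 60.4 Ftan 2.0 Frad -9.8 Fx 3.5 x 0.4763 time 12.05 w 0.0246
[0,-0.05,-0.03],[0,-0.11,-0.06],[0,-0.17,-0.09],[0,-0.23,-0.10],[0,-0.29,-0.11],[0,-0.35,-0.12],
```

```bash

python3 -m inch '{"translation":[[0,-0.05,-0.03],[0,-0.11,-0.06],[0,-0.17,-0.09],[0,-0.23,-0.10],[0,-0.29,-0.11]],"rot":[[0,0,0],[0,0,0],[0,0,0],[0,0,0],[0,0,0]],"jaw":[20,20,20,20,20]}' >/dev/null
python3 g.py -6 0
python3 -m inch '{"translation":[[0,-0.06,0],[0,-0.125,0],[0,-0.19,0.01],[0,-0.25,0.025],[0,-0.31,0.05]],"rot":[[0,0,0],[0,0,0],[0,0,0],[0,0,0],[0,0,0]],"jaw":[20,20,20,20,20]}' >/dev/null
python3 g.py -6 0
python3 -m inch '{"translation":[[0,-0.055,0.03],[0,-0.11,0.065],[0,-0.155,0.105],[0,-0.2,0.15],[0,-0.24,0.2]],"rot":[[0,0,0],[0,0,0],[0,0,0],[0,0,0],[0,0,0]],"jaw":[20,20,20,20,20]}' >/dev/null
python3 g.py -6 0
python3 -m inch '{"translation":[[0,-0.03,0.055],[0,-0.06,0.11],[0,-0.08,0.17],[0,-0.095,0.23],[0,-0.1,0.295]],"rot":[[0,0,0],[0,0,0],[0,0,0],[0,0,0],[0,0,0]],"jaw":[20,20,20,20,20]}' >/dev/null
python3 g.py -6 5; python3 fit.py
```

```text
t -173.4 R 60.2 Ftan 3.2 Frad 0.6 Fx 9.0 x 0.4771 time 12.55 w 0.0245

t 156.5 R 60.0 Ftan 5.5 Frad 5.3 Fx 10.9 x 0.4779 time 13.05 w 0.0245

t 126.4 R 59.9 Ftan 8.5 Frad 4.9 Fx 13.0 x 0.4785 time 13.55 w 0.0244

t 96.6 R 59.8 Ftan 11.1 Frad 5.8 Fx 11.9 x 0.4789 time 14.05 w 0.0243
[0,-0.00,0.06],[0,-0.00,0.13],[0,0.01,0.19],[0,0.02,0.25],[0,0.05,0.31],
fwd fr 8.6 A 6.3 phi 53.9 -> heavy down at t=126.1 [-0.1  0.3  0.2 -0.8  0.5 -0.3  0.3  0.   0.2 -0.  -0.9  0.7]
rev fr 8.5 A 6.0 phi 54.9 -> heavy down at t=125.1 [ 0.   0.3 -0.4 -0.   0.1  0.2 -0.2]
all fr 8.5 A 6.2 phi 54.5 -> heavy down at t=125.5 [-0.1  0.4  0.2 -0.8  0.5 -0.3  0.3  0.   0.1 -0.1 -1.   0.6  0.   0.3
 -0.3  0.1  0.1  0.1 -0.4]
```

```bash

python3 -m inch '{"translation":[[0,0.01,-0.06],[0,0.03,-0.12],[0,0.05,-0.18],[0,0.08,-0.235],[0,0.107,-0.28],[0,0.107,-0.28],[0,0.107,-0.28],[0,0.107,-0.28],[0,0.107,-0.28],[0,0.107,-0.28]],"rot":[[0,0,0],[0,0,0],[0,0,0],[0,0,0],[0,0,0],[0,0,0],[0,0,0],[0,0,0],[0,0,0],[0,0,0]],"jaw":[20,20,20,20,20,20,20,20,20,20]}'
python3 g.py 0 0
python3 - <<'E'
from h import *
a=eyes.camera("scene");b=eyes.camera("top")
cv2.imwrite("pics/fin.png",np.hstack([cv2.resize(b[130:270,190:370],None,fx=2.2,fy=2.2),cv2.resize(a[130:270,140:320],None,fx=2.2,fy=2.2)]))
s=r.read_state();print(s['ee_pos'],s['joint_vel'],s['ft_force'])
E
```

```text
time: 15.05
ee_pos: [0.4787, -0.0745, 0.1253]
eef_rot: [-0.001, 1.0, -0.006, -0.002]
ft_force: [4.9, 2.0, -3.4]
width: 0.0246
t 126.1 R 60.0 Ftan 3.9 Frad 0.4 Fx 4.9 x 0.4787 time 15.05 w 0.0246

[ 0.4786 -0.0745  0.1253] [-0.0008  0.0006  0.      0.001   0.0007 -0.0007 -0.0001] [ 6.098   1.9578 -2.1215]
```

View pics/fin.png

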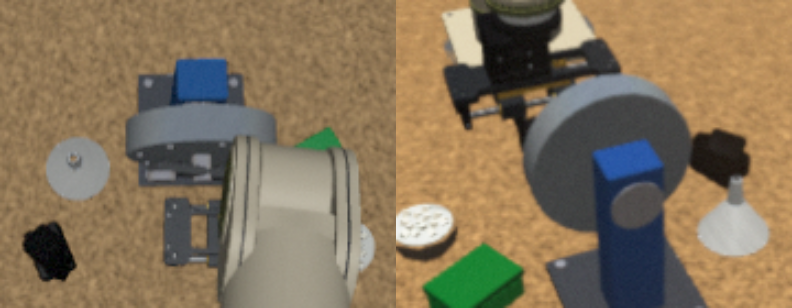

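The handle is held at t = 126° and the arm is at rest. In the picture the coal, funnel, geode and box all stand where they were (scene view: coal at about (287,201), box at about (175,260)). Handing in.

```bash
python3 -c "
from bench import r
print(r.close_job())"
```

```text
the job is handed in; nothing more can be done
None
```

I found the heavy side and left it pointing straight down, to within a few degrees by my estimate. The arm is at rest, still gripping the handle, and the job is handed in at about 15 s.

- **Feeling the heavy side:** I gripped the handle from above and turned the rotor nearly a full turn clockwise, then about 210° back, logging the force along the handle's path. Both directions fit well: about 8.5 N of friction, and about 6.2 N from the slug, within the expected 5 to 7 N.
- **Where it points:** the clockwise fit puts the heavy side down at t = 126.1° and the return fit at 125.1°. I took 125.5° from all readings together.
- **Last checks:** the handle reads t = 126.1°, 60.0 mm from the axle. The force is steady at a few newtons and the joints are still.
- **Other objects:** the last pictures show the coal, funnel, geode and green box where they were. The arm partly hides the box and geode in the top view, but both are clear in the scene view. I judged this by eye and did not re-measure them.
- **One disagreement, corrected:** my first axle position was about 2 mm off. The radius read from 58 to 62 mm, and up to about 28 N of side force built up on the first turn. After I corrected the axle position, the radius stayed at about 60 mm and the side force at 10 N or less.

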